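# Turn a soup-cup lid lining-down through the twisted chute

### The arm

A 6-joint arm with a two-finger parallel gripper is mounted at the origin on the work surface. World frame = base frame: x ahead of the robot, y to its left, z up, the work surface at z = 0. Lengths are in m, angles in rad, forces in N, time in s.
With the tool pointing down it reaches from about 0.35 to 0.725 m from the base axis. Payload 6 kg.
Tool frame: the origin (TCP) lies midway between the tips of the shut fingers; the grasp point (between the pads) lies 19 mm behind it; z points along the fingers, y is the direction in which the jaws open and shut (so a half turn about z gives the same grasp; the last joint's range is limited). The gripper opens to 85 mm and grips with 20 to 120 N. Pads are 22 mm wide; open, the fingers measure 114 mm over their backs; the gripper's body (76 mm by 85 mm) begins 54 mm behind the grasp point. The pads swing forward as they close: fully open they stand 13 mm farther back than shut.
Start: joints at [1.501, 0.04, 0.085, 0, -1.615, -0.334], TCP at [0.236, 0.552, 0.231] pointing down, gripper open.
Joint ranges: [-2.56, 2.56], [-1.29, 2.01], [-1.08, 1.49], [-3.29, 1.98], [-2.81, -0.18], [-2.99, 2.99]. Speed limits (rad/s): [2.57, 2.57, 3.01, 3.14, 3.14, 3.14].

### API

Orientations are given as a unit quaternion [x, y, z, w].
In Python, from station import observe, camera, camera_model, sign_off gives the robot as it stands. The module is installed in compiled form; this text tells all that it offers.
- The arm moves only by the shell command python3 -m crank 'ROWS' [OPENING] [FORCE]. ROWS is JSON, a list of rows, each a list of 6 numbers: the shift along the tool's x, y, z scaled (see below), then the turn, a rotation vector about the tool's x, y, z scaled (see below). In form: [[x, y, z, rx, ry, rz], ...]. A call has 1 to 12 rows; each row is the pose to reach, as a shift and turn from the pose measured when the call began, along the tool's axes at that moment, turning the shorter way round; what a row does not reach only later rows make up. The controller multiplies each number of a shift by 0.12 m and each number of a turn by 180 degrees. A row lasts 1/8 s, in which the tool goes at most 62.5 mm and 10.7 degrees, less where a joint would pass 70% of its speed; a pose out of reach is approached as far as the arm can. A call with a number of a shift or a turn outside -1 to 1 is refused whole. A call with a gripper value outside its range is refused whole. OPENING is the opening, from 0 (shut) to 1 (fully open), set as the call begins (- or left out, the last holds). The fingers move at their own pace and stop on an object; FORCE is the grip in N (left out, the last holds). Time passes only in rows, so rows that repeat a pose let the fingers close. It gives the time, the measured TCP pose, the force and the opening at its end, in the units of the state.
- observe(): the state, without advancing time (a new reading comes with each control period).
- camera(name): name is "side" or "top"; returns the picture (420x560x3 uint8, blue, green, red); there is no depth.
- camera_model(name): a dict with "K" (3x3 intrinsics, pixels), "xyz" and "rotation" of the camera in the world. Camera axes: x right, y down, z forward; pixel columns grow to the right and rows downward; lengths in m; the calibration is good to about 2 mm. A picture is of the moment at which its call begins. camera_model takes no time and is no camera call.
- sign_off(): hands the job in, once; it reports no verdict.
The state is a dict: "t": time; "joints": joint angles; "joint_vel": joint speeds; "effort": joint torques, N m; "tool_pos": TCP position; "ee_rot": TCP orientation; "contact_force": force on the tool from outside, world axes, zero at the start; "wrist_torque": the same for the moment, N m; "grip_width": opening from 0.0 (shut) to 1.0 (fully open).
Only numpy, scipy, OpenCV 4.12 (cv2) and the standard library are available. Lean on these libraries where they do the work, as an engineer would, in place of code of your own. Each camera call takes 0.05 s, during which the arm holds its last target.

### The job

Take the lid with the red lining out of the drying rack and post it down the leaning twisted chute, tilted in line with it and the right way round to come out red lining down and black side up, and let it drop onto the closed gate at the foot. Then draw the gate's yellow handle out until its white line is level with the green mark, hold it there for about half a second without pulling well past the mark, and let it go home again, so that the lid ends lying black side up in the blue catch tray. Leave the other lids, bowls, jar, salt pot and ladle where they stand.

Things in the scene. Friction and masses are not known exactly. Their poses are not given: they have to be found in the camera images.
- lid_center (a point): centre of the lid to be turned: flat disc 66 mm across, 8 mm thick, about 35 g, one face red, the other black. Its x axis points out of the red face. It starts on edge in one of the rack's places, red face away from the robot, centre 45 mm above the table; the rack's pins reach 50 mm up, 23 mm either side of its centre, so pinch the middle of its upper half across its thickness from above.
- lid_white_center (a point): centre of another lid of the same size, white face and black back, in the rack; leave it alone.
- lid_blue_center (a point): centre of another lid of the same size, blue face and black back, in the rack; leave it alone.
- rack: fixed drying rack, white base 200 mm (its x) by 100 mm (its y) with three places along its x axis at -60, 0 and +60 mm, each with four steel pins. Origin: centre of the underside.
- chute_mouth (a point): centre of the chute's upper opening, 277 mm above the table on the robot's side. z points up out of the slot along its line (30 deg from vertical), y along its 70 mm width, x along its 20 mm thickness, away from the robot and up. Lid faces go square to x. Flared rod ends stand 13 mm above the mouth: fingers stay above them. Let the lid go with its centre 0 to 12 mm above the mouth along z.
- chute_foot (a point): where the lid's centre comes to lie (within about 8 mm) when it rests on the closed gate at the foot of the slot; same axes as the mouth.
- gate (a joint): how far the sprung gate slide is drawn, in m: 0 home (closed, blocks the foot of the slot); grows as the handle is pulled along the chute's -y, away from the slot. Green mark at 0.045, hard stop at 0.065. The spring pulls it home with about 1 N at 0 and 7.5 N at the mark. A lid on the gate drops out once it is drawn about 0.04 and slides into the tray.
- gate_grip (a point): middle of the gate's handle: an upright yellow round post, 22 mm across, free from 20 mm below to 20 mm above this point (112 mm above the table), on a black carriage with a white line across it, riding on a grey rail that bears the green mark. Axes as the chute's: it is pulled along -y. The chute's rods and strut are more than 70 mm away towards +y.
- tray_center (a point): on the floor of the blue-walled catch tray at the chute's foot (about 96 mm wide inside, floor sloping down 22 degrees away from the robot to an end wall), under the centre of a lid that lies flat against the end wall.
- bowl_a: black soup bowl with red inside, 110 mm across and 60 mm high; leave it alone (origin: underside).
- bowl_d: black soup bowl with red inside, 110 mm across and 60 mm high; leave it alone (origin: underside).
- ladle: serving spoon 220 mm long lying on the table; leave it alone (origin: underside).
- jar: jar with a green cap, 64 mm across and 100 mm high; leave it alone (origin: underside).
- salt_pot: white salt pot, 60 mm across and 80 mm high; leave it alone (origin: underside).
- chute: fixed turning chute: a slot of steel rods leaning 30 deg from vertical, running down away from the robot, 225 mm long from mouth to gate. Its rods twist half a turn about the slot's line, so a lid arrives with its faces exchanged: the face towards the robot (and down) at the mouth points up in the end. The lid slides down by itself in under 1 s. Origin: on the table below the gate.

How it is judged:
By the outcome, as a careful person would: the job done as asked, in the order asked, and still so for the second after the job is handed in, with the robot touching nothing.
It also fails if it takes over 54 s, if anything falls off the work surface, if the arm or the gripper's body presses on something with over 40 N, if the wrist force passes 120 N, or if a joint passes its speed limit or range.

## Working session

There is one attempt and no reset: what is moved stays moved. The work goes in short steps, Python scripts to look and compute and a shell command to move; the robot and the scene stay as the last step left them, time stands still between calls to the robot, and variables do not carry over. Pictures are saved under pics/ and viewed, and the job is handed in when it is done.

```bash
mkdir -p pics; ls; python3 - <<'E'
from station import *
import cv2
for n in("side","top"):
    cv2.imwrite(f"pics/{n}0.png",camera(n)); m=camera_model(n); print(n,m)
print(observe())
E
```

```text
pics
side {'K': array([[522.47513571,   0.        , 279.42263546],
       [  0.        , 522.47513571, 207.93001849],
       [  0.        ,   0.        ,   1.        ]]), 'xyz': array([-0.09564833,  0.73041539,  1.30374127]), 'rotation': array([-0.3385242 ,  0.87755199, -0.31708837,  0.12148592])}
top {'K': array([[448.23163916,   0.        , 280.35982426],
       [  0.        , 448.23163916, 207.90649078],
       [  0.        ,   0.        ,   1.        ]]), 'xyz': array([0.24674517, 0.02951497, 1.53737008]), 'rotation': array([-0.66054858,  0.74301793, -0.07957154,  0.07258301])}
{'t': 0.1, 'joints': array([ 1.50069432e+00,  4.07469407e-02,  8.39243953e-02, -3.86009819e-04,
       -1.61551262e+00, -3.33719946e-01]), 'joint_vel': array([-5.04685746e-04,  7.88196527e-04,  2.91933567e-05,  2.59076948e-04,
       -3.02469879e-04, -9.47713499e-04]), 'effort': array([-5.98362501e-03, -3.69347262e+01,  3.48278582e+01,  6.95189863e+00,
       -4.65689591e-03,  7.94371822e-07]), 'tool_pos': array([0.23557444, 0.55149973, 0.23039337]), 'ee_rot': array([ 9.79686528e-01, -2.00533483e-01, -9.00228036e-05,  7.88088727e-04]), 'contact_force': array([-0.02465023,  0.50972335, -0.74461073]), 'wrist_torque': array([ 0.04843624, -0.02141424,  0.03957723]), 'grip_width': 1.0050877821288473}
```

View pics/side0.png

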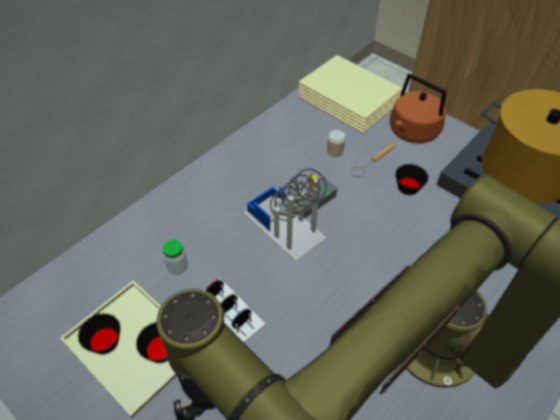

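View pics/top0.png

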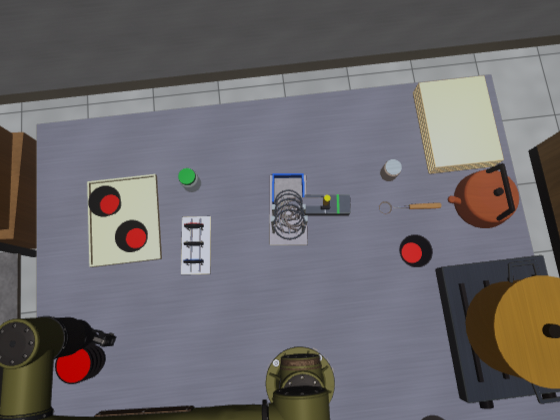

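```bash
python3 - <<'E'
import cv2,numpy as np
t=cv2.imread("pics/top0.png"); s=cv2.imread("pics/side0.png")
a=cv2.resize(t[205:285,165:225],None,fx=7,fy=7,interpolation=cv2.INTER_CUBIC)
b=cv2.resize(t[160:255,260:360],None,fx=6,fy=6,interpolation=cv2.INTER_CUBIC)
c=cv2.resize(s[270:345,190:270],None,fx=7,fy=7,interpolation=cv2.INTER_CUBIC)
d=cv2.resize(s[160:265,235:345],None,fx=5.5,fy=5.5,interpolation=cv2.INTER_CUBIC)
for n,i in zip("abcd",(a,b,c,d)): cv2.imwrite(f"pics/z0{n}.png",i)
E
```

```text
(no output)
```

View pics/z0a.png

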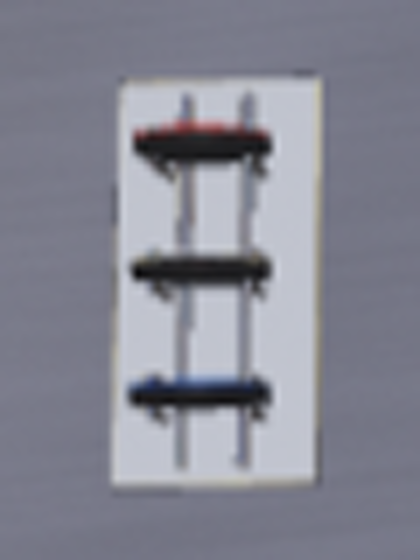

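View pics/z0b.png

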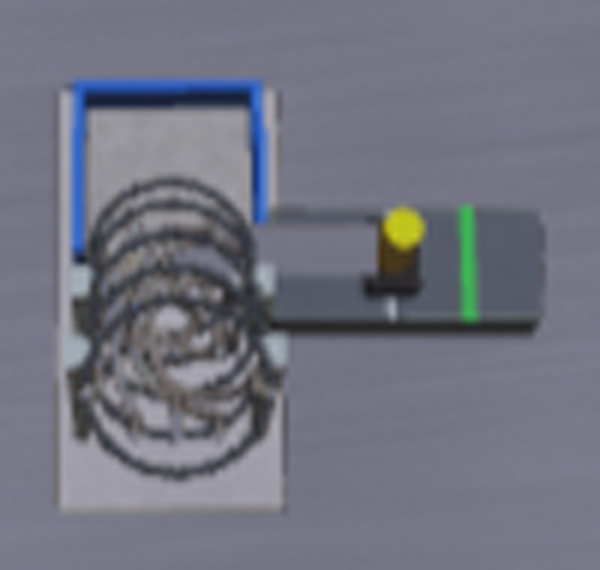

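View pics/z0c.png

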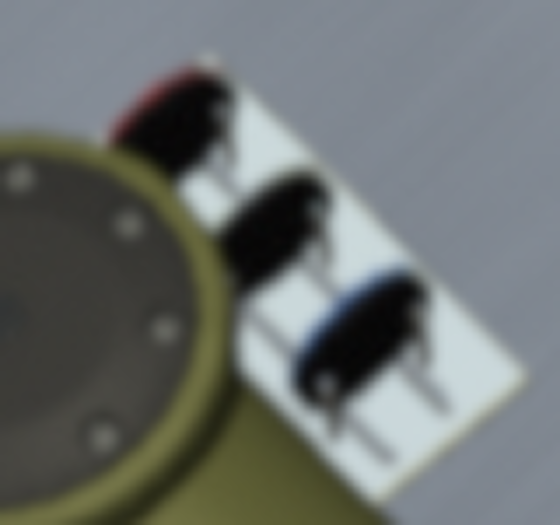

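View pics/z0d.png

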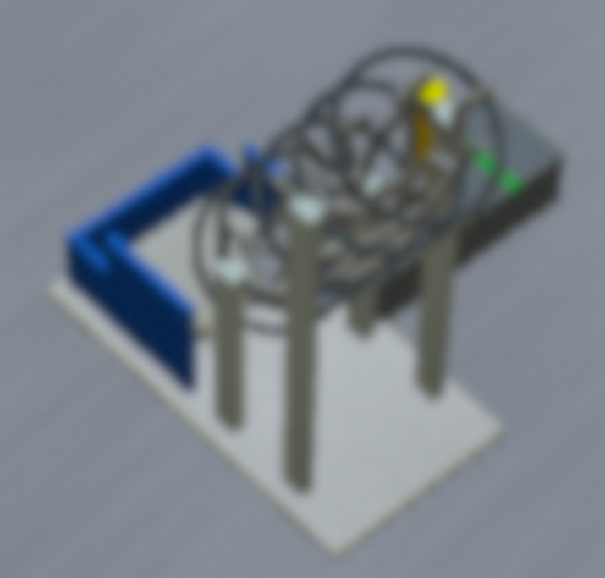

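```bash
cat > h.py <<'E'
import cv2,numpy as np
from scipy.spatial.transform import Rotation as R
from station import *
def ray(n,uv):
    m=camera_model(n); d=np.linalg.inv(m["K"])@np.array([uv[0],uv[1],1.]); d=R.from_quat(m["rotation"]).as_matrix()@d
    return m["xyz"],d/np.linalg.norm(d)
def onz(n,uv,z):
    o,d=ray(n,uv); return o+d*(z-o[2])/d[2]
def tri(u1,u2,n1="top",n2="side"):
    o,d=ray(n1,u1);p,e=ray(n2,u2); A=np.stack([d,-e],1); s=np.linalg.lstsq(A,p-o,rcond=None)[0]
    a=o+d*s[0];b=p+e*s[1]; return (a+b)/2,np.linalg.norm(a-b)
def proj(n,P):
    m=camera_model(n); q=R.from_quat(m["rotation"]).as_matrix().T@(np.asarray(P)-m["xyz"]); q=m["K"]@q; return q[:2]/q[2]
def blob(img,lo,hi,roi=None):
    h=cv2.cvtColor(img,cv2.COLOR_BGR2HSV); m=cv2.inRange(h,lo,hi)
    if roi: 
        k=np.zeros_like(m);k[roi[1]:roi[3],roi[0]:roi[2]]=1;m=m*k
    return m
E
python3 - <<'E'
from h import *
np.set_printoptions(precision=4,suppress=True)
t=cv2.imread("pics/top0.png"); s=cv2.imread("pics/side0.png")
# rack base in top: bright region
for nm,img,roi,key in(("rack",t,(170,205,225,285),"top"),("chutepl",t,(262,165,312,252),"top"),("chutepl_s",s,(240,180,335,262),"side")):
    h=cv2.cvtColor(img,cv2.COLOR_BGR2HSV)
    x0,y0,x1,y1=roi
    print(nm,"bg",h[y0+2,x0+2], "samples",h[y0+5:y1:12,(x0+x1)//2].tolist())
yt=blob(t,(25,150,120),(35,255,255),(300,180,360,220)); ys=blob(s,(25,150,120),(35,255,255),(290,160,340,210))
for n,m in(("top",yt),("side",ys)):
    p=np.argwhere(m); print(n,len(p),p[:,::-1].mean(0),p.min(0)[::-1],p.max(0)[::-1])
ct=np.argwhere(yt)[:,::-1].mean(0);cs=np.argwhere(ys)[:,::-1].mean(0)
print(tri(ct,cs),onz("top",ct,.132),onz("side",cs,.132))
gt=blob(t,(45,100,60),(75,255,255),(320,180,360,220)); p=np.argwhere(gt)[:,::-1]; print("green",p.min(0),p.max(0),p.mean(0),cv2.minAreaRect(p.astype(np.float32)))
# zoomed reads: rack corners from z0a (x/7+165,y/7+205)
for c in [(122,78),(320,75),(317,484),(112,486)]:
    uv=(c[0]/7+165-.43,c[1]/7+205-.43); print("rack c",onz("top",uv,.008))
for c in [(60,92),(277,92),(282,508),(60,508)]:
    uv=(c[0]/6+260-.42,c[1]/6+160-.42); print("chute c",onz("top",uv,.006))
for c in [(50,288),(333,552),(502,425)]:
    uv=(c[0]/5.5+235-.41,c[1]/5.5+160-.41); print("chute side c",onz("side",uv,.006))
for nm,c in dict(redL=(135,145),redR=(271,145),whL=(133,268),whR=(270,268),blL=(128,394),blR=(270,394)).items():
    uv=(c[0]/7+165-.43,c[1]/7+205-.43); print(nm,"z.045",onz("top",uv,.045),"z.07",onz("top",uv,.07))
E
```

```text
rack bg [118  29 134] samples [[116, 31, 139], [163, 24, 188], [112, 18, 207], [113, 19, 175], [111, 39, 201], [111, 18, 203], [118, 31, 132]]
chutepl bg [118  32 135] samples [[116, 32, 135], [135, 10, 158], [116, 21, 84], [143, 10, 102], [146, 14, 130], [125, 17, 166], [126, 16, 164]]
chutepl_s bg [107  32 145] samples [[95, 16, 93], [90, 22, 117], [39, 19, 92], [54, 11, 113], [55, 13, 118], [45, 19, 108], [107, 31, 149]]
top 32 [326.9062 197.7812] [324 195] [330 201]
side 14 [312.7857 176.3571] [311 175] [315 178]
(array([ 0.5685, -0.1568,  0.1277]), np.float64(0.0027657744055404315)) [ 0.5687 -0.1556  0.132 ] [ 0.5647 -0.1541  0.132 ]
green [337 194] [339 213] [337.8 204.5] ((338.0, 203.5), (19.0, 2.0), 90.0)
rack c [0.5928 0.3379 0.008 ]
rack c [0.5827 0.2399 0.008 ]
rack c [0.3817 0.2582 0.008 ]
rack c [0.3924 0.3568 0.008 ]
chute c [0.7044 0.0185 0.006 ]
chute c [ 0.6893 -0.1092  0.006 ]
chute c [ 0.4431 -0.0801  0.006 ]
chute c [0.458  0.0462 0.006 ]
chute side c [0.6997 0.0199 0.006 ]
chute side c [0.4561 0.0484 0.006 ]
chute side c [ 0.442  -0.0798  0.006 ]
redL z.045 [0.5507 0.3265 0.045 ] z.07 [0.5456 0.3215 0.07  ]
redR z.045 [0.543  0.2612 0.045 ] z.07 [0.538  0.2573 0.07  ]
whL z.045 [0.4911 0.3317 0.045 ] z.07 [0.487  0.3266 0.07  ]
whR z.045 [0.4834 0.2665 0.045 ] z.07 [0.4794 0.2625 0.07  ]
blL z.045 [0.4312 0.3383 0.045 ] z.07 [0.4281 0.3331 0.07  ]
blR z.045 [0.4233 0.2713 0.045 ] z.07 [0.4204 0.2673 0.07  ]
```

```bash
python3 - <<'E'
import cv2,numpy as np
t=cv2.imread("pics/top0.png"); s=cv2.imread("pics/side0.png")
b=cv2.resize(t[185:243,265:313],None,fx=10,fy=10,interpolation=cv2.INTER_CUBIC)
d=cv2.resize(s[165:225,268:333],None,fx=10,fy=10,interpolation=cv2.INTER_CUBIC)
for n,i in zip("bd",(b,d)): cv2.imwrite(f"pics/z1{n}.png",np.clip(i.astype(float)*1.5-30,0,255).astype(np.uint8))
E
```

```text
(no output)
```

View pics/z1b.png

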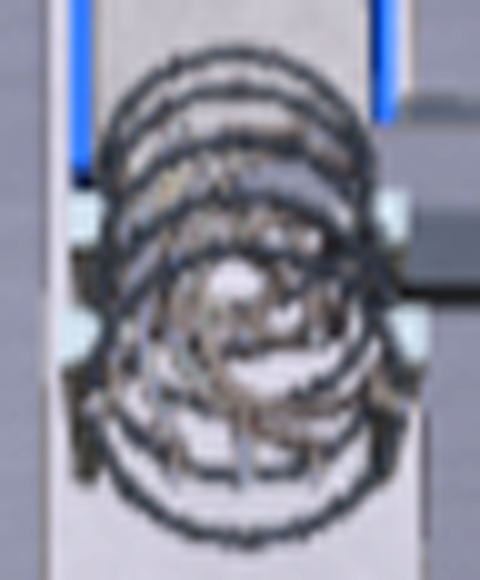

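View pics/z1d.png

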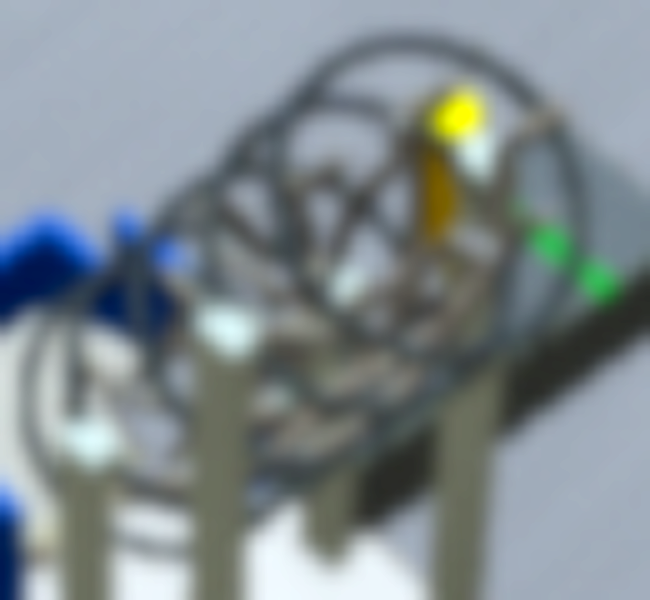

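```bash
python3 - <<'E'
from h import *
np.set_printoptions(precision=4,suppress=True)
T=np.array([(100,400),(112,450),(150,503),(195,532),(245,542),(295,535),(345,508),(385,468),(240,245),(190,255),(290,262)],np.float32)
S=np.array([(405,42),(350,58),(310,90),(460,50),(520,85),(560,140),(580,195),(582,250),(565,300),(290,140),(283,190),(300,250),(340,315),(395,350)],np.float32)
et=cv2.fitEllipse(T);es=cv2.fitEllipse(S);print(et,es)
ct=np.array(et[0])/10+[265,185]-.45;cs=np.array(es[0])/10+[268,165]-.45
P,e=tri(ct,cs);print(P,e)
yaw=np.radians(-6.5);f=np.array([np.cos(yaw),np.sin(yaw),0]);l=np.array([-f[1],f[0],0]);k=np.array([0,0,1.])
z=-.5*f+np.cos(np.pi/6)*k; x=np.cos(np.pi/6)*f+.5*k
C=np.array([.5737,-.031,0])
r=P-C;print("f,l of ring",r@f,r@l)
M=P+z*(.277-P[2])/z[2];print("mouth",M)
for n in("top","side"):
    print(n,"mouth",proj(n,M),[proj(n,M+s*.035*l+q*.010*x) for s in(-1,1) for q in (-1,1)])
# project ring circle radius check
for n,c,e in(("top",ct,et),("side",cs,es)):
    pts=np.array([proj(n,P+.05*(np.cos(a)*x+np.sin(a)*l)) for a in np.linspace(0,6.28,40)],np.float32)
    print(n,cv2.fitEllipse(pts),e[1],e[2])
E
```

```text
((246.42279052734375, 395.33465576171875), (286.52294921875, 306.1014099121094), 128.92604064941406) ((433.443359375, 202.87319946289062), (284.35845947265625, 336.0834045410156), 148.5670623779297)
[ 0.4708 -0.0198  0.2731] 0.003433240624066033
f,l of ring -0.10352609836518355 -0.000524195500224771
mouth [ 0.4685 -0.0195  0.277 ]
top mouth [289.5624 225.1132] [array([301.79  , 228.3537]), array([301.86  , 221.7574]), array([277.3243, 228.4528]), array([277.2781, 221.8576])]
side mouth [310.9284 184.1444] [array([322.528 , 180.8263]), array([318.2519, 174.7255]), array([303.4437, 193.7706]), array([299.0837, 187.5327])]
top ((289.5340881347656, 224.38352966308594), (32.88039779663086, 34.92365264892578), 87.14533233642578) (286.52294921875, 306.1014099121094) 128.92604064941406
side ((310.0775146484375, 184.81857299804688), (32.84718322753906, 37.561187744140625), 141.63987731933594) (284.35845947265625, 336.0834045410156) 148.5670623779297
```

```bash
cat >> h.py <<'E'
np.set_printoptions(precision=4,suppress=True)
def toolR(yaw,tilt):  # yaw of forward dir (deg), tilt forward deg: tool z = sin t f - cos t k, y = -(cos t f + sin t k), x=-l
    a=np.radians(yaw);t=np.radians(tilt);f=np.array([np.cos(a),np.sin(a),0]);l=np.array([-f[1],f[0],0]);k=np.array([0,0,1.])
    return R.from_matrix(np.stack([-l,-(np.cos(t)*f+np.sin(t)*k),np.sin(t)*f-np.cos(t)*k],1))
def rel(pos,rot):
    o=observe(); R0=R.from_quat(o["ee_rot"])
    sh=R0.inv().apply(np.asarray(pos)-o["tool_pos"])/.12
    rv=(R0.inv()*rot).as_rotvec()/np.pi
    print("t",o["t"],"shift",sh,"turn",rv); return sh,rv
E
python3 - <<'E'
from h import *
rel([.547,.2935,.17],toolR(-6,0))
t=camera_model("top")
for uv in [(187,177),(105,200),(131,236)]: print(onz("top",uv,.06))
E
```

```text
t 0.1 shift [3.2312 0.9566 0.5052] turn [ 0.0004 -0.0004  0.4048]
[0.7142 0.3009 0.06  ]
[0.666 0.583 0.06 ]
[0.5321 0.5011 0.06  ]
```

```bash
python3 -m crank '[[0.4,0.1,0,0,0,0],[0.9,0.3,0,0,0,0],[1,0.4,0,0,0,0]]' 0.4 20; python3 -m crank '[[0.4,0.1,0.1,0,0,0],[0.9,0.2,0.2,0,0,0],[1,0.3,0.3,0,0,0]]'; python3 -m crank '[[0.4,0,0,0,0,0.05],[0.9,0.1,0,0,0,0.1],[1,0.2,0.1,0,0,0.16],[1,0.2,0.1,0,0,0.22],[1,0.2,0.1,0,0,0.28],[1,0.2,0.1,0,0,0.34],[1,0.2,0.1,0,0,0.405],[1,0.2,0.1,0,0,0.405]]'; python3 - <<'E'
from h import *
rel([.547,.2935,.15],toolR(-6,0))
o=observe();print(o["tool_pos"],o["joints"],o["grip_width"])
E
```

```text
t: 0.48
tool_pos: [0.3289, 0.4582, 0.2303]
ee_rot: [0.979, -0.202, -0.0, 0.001]
contact_force: [-0.6, 0.2, -0.2]
grip_width: 0.403
t: 0.85
tool_pos: [0.4264, 0.3757, 0.1932]
ee_rot: [0.979, -0.203, -0.0, 0.002]
contact_force: [-0.3, -0.1, -0.2]
grip_width: 0.399
t: 1.85
tool_pos: [0.5263, 0.3064, 0.1809]
ee_rot: [-0.667, 0.745, -0.001, -0.002]
contact_force: [-0.8, -0.4, -0.5]
grip_width: 0.403
t 1.85 shift [ 0.0874 -0.1839  0.2577] turn [ 0.0004 -0.0011 -0.0016]
[0.5263 0.3064 0.1809] [ 0.8564  0.067   0.0209  0.001  -1.5285 -0.9661] 0.40276914592910623
```

```bash
python3 -m crank '[[0.09,-0.18,0.2,0,0,-0.002],[0.09,-0.18,0.2,0,0,-0.002],[0.09,-0.18,0.2,0,0,-0.002]]'; python3 - <<'E'
from h import *
o=observe();print(o["tool_pos"],o["joints"])
t=camera("top");s=camera("side")
a=cv2.resize(t[190:290,155:235],None,fx=6,fy=6,interpolation=cv2.INTER_CUBIC)
c=cv2.resize(s[230:350,170:290],None,fx=5,fy=5,interpolation=cv2.INTER_CUBIC)
cv2.imwrite("pics/s1.png",s)
cv2.imwrite("pics/a1.png",a);cv2.imwrite("pics/c1.png",c)
print(proj("top",o["tool_pos"]),proj("side",o["tool_pos"]))
E
```

```text
t: 2.22
tool_pos: [0.5464, 0.2935, 0.1573]
ee_rot: [-0.67, 0.742, -0.001, -0.002]
contact_force: [-0.6, 0.0, 0.3]
grip_width: 0.398
[0.5464 0.2935 0.1573] [ 0.8162  0.1002  0.0131  0.0014 -1.4872 -0.9178]
[186.8198 219.1113] [208.8074 265.9291]
```

View pics/a1.png

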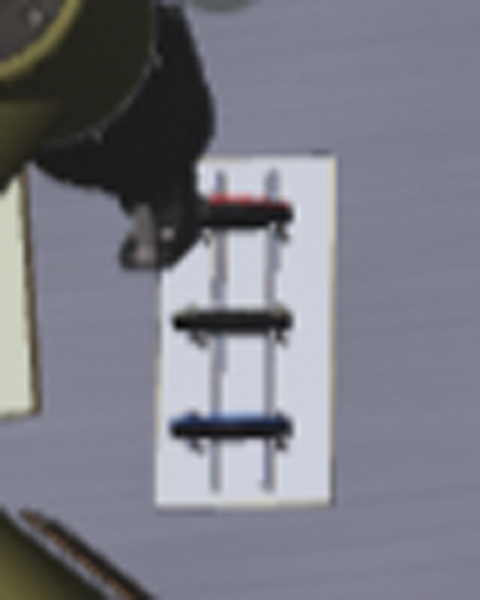

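View pics/c1.png

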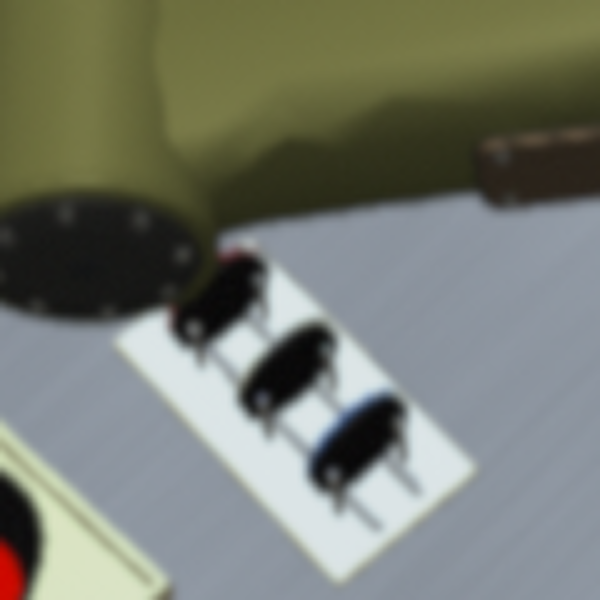

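```bash
python3 - <<'E'
from h import *
P=[onz("side",(c[0]/5+170-.4,c[1]/5+230-.4),.008) for c in[(118,340),(252,238),(475,467),(340,580)]]
print(np.array(P),np.mean(P,0))
a=(P[0]+P[1])/2-(P[2]+P[3])/2;print(np.degrees(np.arctan2(a[1],a[0])),np.mean(P,0)+.06*a/np.linalg.norm(a))
rel([.547,.293,.053],toolR(-6,0))
E
```

```text
[[0.5844 0.3388 0.008 ]
 [0.5773 0.2414 0.008 ]
 [0.3814 0.2609 0.008 ]
 [0.3893 0.3568 0.008 ]] [0.4831 0.2995 0.008 ]
-5.4790435794995735 [0.5428 0.2938 0.008 ]
t 2.325 shift [ 0.0041 -0.0052  0.8752] turn [ 0.0001 -0.0008  0.0009]
```

```bash
python3 -m crank '[[0,0.01,0.3,0,0,0],[0,0.01,0.6,0,0,0],[0,0.01,0.8,0,0,0],[0,0.01,0.87,0,0,0],[0,0.01,0.87,0,0,0]]'; python3 -m crank '[[0,0,0,0,0,0],[0,0,0,0,0,0],[0,0,0,0,0,0],[0,0,0,0,0,0],[0,0,0,0,0,0]]' 0.0 25;  python3 - <<'E'
from h import *
rel([.547,.293,.053],toolR(-6,0));print(observe())
E
```

```text
t: 2.95
tool_pos: [0.5454, 0.294, 0.0543]
ee_rot: [-0.67, 0.742, -0.001, -0.001]
contact_force: [0.1, -0.1, -0.1]
grip_width: 0.398
t: 3.58
tool_pos: [0.5458, 0.2946, 0.0559]
ee_rot: [-0.671, 0.742, -0.001, 0.0]
contact_force: [-2.1, 2.1, 5.6]
grip_width: 0.082
t 3.575 shift [ 0.0124 -0.0114  0.0243] turn [-0.0006 -0.0003  0.0013]
{'t': 3.575, 'joints': array([ 0.8186,  0.1416, -0.1292,  0.0021, -1.2995, -0.9197]), 'joint_vel': array([-0.0015, -0.0003,  0.0003, -0.0008,  0.0008, -0.0013]), 'effort': array([ -1.384 , -37.3596,  31.0884,   6.5907,   0.5014,  -0.072 ]), 'tool_pos': array([0.5458, 0.2946, 0.0559]), 'ee_rot': array([-0.6707,  0.7418, -0.001 ,  0.0004]), 'contact_force': array([-2.0767,  2.1015,  5.6481]), 'wrist_torque': array([0.256 , 1.0927, 0.0293]), 'grip_width': 0.08159559877965705}
```

```bash
python3 -m crank '[[0,0,-0.1,0,0,0],[0,0,-0.3,0,0,0],[0,0,-0.6,0,0,0],[0,0,-0.9,0,0,0],[0,0,-1,0,0,0],[0,0,-1,0,0,0]]' - 40; python3 -m crank '[[0,0,-0.4,0,0,0],[0,0,-0.8,0,0,0],[0,0,-1,0,0,0],[0,0,-1,0,0,0]]';  python3 - <<'E'
from h import *
t=camera("top");s=camera("side")
a=cv2.resize(t[190:290,155:235],None,fx=6,fy=6,interpolation=cv2.INTER_CUBIC)
c=cv2.resize(s[190:350,150:290],None,fx=4,fy=4,interpolation=cv2.INTER_CUBIC)
b=np.zeros((640,1040,3),np.uint8);b[:600,:480]=a;b[:640,480:]=c
cv2.imwrite("pics/a2.png",cv2.resize(b,(800,492)));
o=observe();print(o["tool_pos"],o["joints"],o["contact_force"])
M=np.array([.4685,-.0195,.277]);Rt=toolR(-6.5,30);z=-Rt.as_matrix()[:,2]
rel(M+z*.06,Rt)
E
```

```text
t: 4.32
tool_pos: [0.5458, 0.2949, 0.1766]
ee_rot: [-0.671, 0.742, -0.001, 0.001]
contact_force: [-0.7, 0.5, -0.2]
grip_width: 0.08
t: 4.82
tool_pos: [0.5458, 0.2951, 0.2972]
ee_rot: [-0.671, 0.742, -0.001, 0.002]
contact_force: [0.2, 0.9, -1.0]
grip_width: 0.08
[0.5451 0.295  0.2942] [ 0.8191  0.1102  0.2731  0.0009 -1.7348 -0.9197] [-0.039   0.4387  0.0784]
t 4.925 shift [ 2.6686  0.6213 -0.2862] turn [0.1666 0.0006 0.0041]
```

View pics/a2.png

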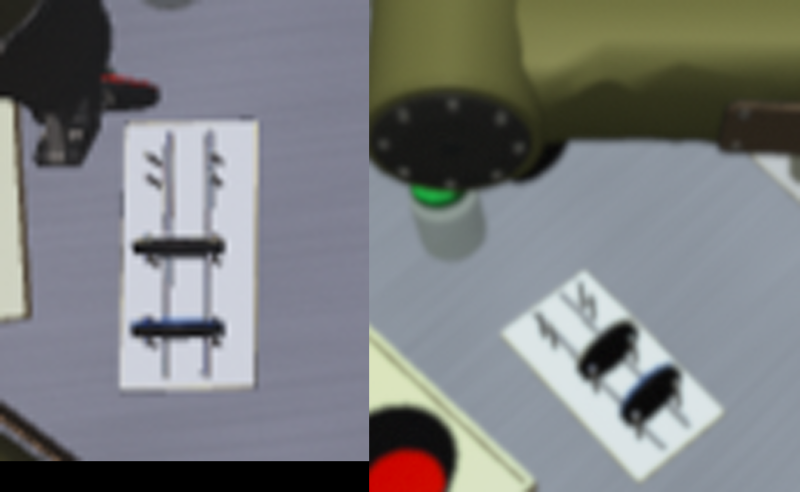

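```bash
python3 -m crank '[[0.2,0,-0.3,0,0,0],[0.5,0.1,-0.6,0.04,0,0],[0.8,0.2,-0.7,0.08,0,0],[1,0.2,-0.7,0.12,0,0],[1,0.2,-0.7,0.167,0,0.004],[1,0.2,-0.7,0.167,0,0.004]]';  python3 - <<'E'
from h import *
o=observe();print(o["tool_pos"],o["joints"],o["contact_force"])
M=np.array([.4685,-.0195,.277]);Rt=toolR(-6.5,30);z=-Rt.as_matrix()[:,2]
rel(M+z*.1,Rt)
E
```

```text
t: 5.68
tool_pos: [0.5074, 0.1775, 0.3724]
ee_rot: [-0.645, 0.719, -0.193, 0.17]
contact_force: [0.0, 0.3, 0.1]
grip_width: 0.081
[0.5074 0.1775 0.3724] [ 0.9993 -0.482  -0.3409  0.4662 -1.4768 -1.0967] [0.0412 0.3148 0.0721]
t 5.675 shift [ 1.6656  0.5249 -0.2074] turn [ 0.0008 -0.0008  0.0017]
```

```bash
python3 -m crank '[[0.4,0.1,-0.1,0,0,0],[0.8,0.3,-0.2,0,0,0],[1,0.4,-0.2,0,0,0]]'; python3 -m crank '[[0.3,0.05,0,0,0,0],[0.6,0.12,0,0,0,0.001],[0.66,0.12,0,0,0,0.001],[0.66,0.12,0,0,0,0.001]]';  python3 - <<'E'
from h import *
o=observe();print(o["tool_pos"],o["joints"],o["contact_force"])
M=np.array([.4685,-.0195,.277]);Rt=toolR(-6.5,30);z=-Rt.as_matrix()[:,2]
rel(M+z*.07,Rt)
t=camera("top");s=camera("side")
cv2.imwrite("pics/t3f.png",t);cv2.imwrite("pics/s3f.png",s)
a=cv2.resize(t[160:260,240:340],None,fx=6,fy=6,interpolation=cv2.INTER_CUBIC)
c=cv2.resize(s[130:270,210:350],None,fx=4,fy=4,interpolation=cv2.INTER_CUBIC)
cv2.imwrite("pics/a3.png",a);cv2.imwrite("pics/c3.png",c)
E
```

```text
t: 6.05
tool_pos: [0.4402, 0.0629, 0.3712]
ee_rot: [-0.645, 0.72, -0.192, 0.171]
contact_force: [0.3, -0.2, 0.4]
grip_width: 0.079
t: 6.55
tool_pos: [0.4192, -0.0144, 0.3645]
ee_rot: [-0.644, 0.721, -0.192, 0.171]
contact_force: [-0.1, 0.7, -0.2]
grip_width: 0.082
[ 0.4192 -0.0144  0.3645] [ 0.8312 -0.9159 -0.5562  0.4143 -1.6043 -0.8615] [-0.0544  0.7306 -0.2285]
t 6.55 shift [-0.0044  0.0061  0.2548] turn [ 0.0013 -0.0001  0.    ]
```

View pics/a3.png

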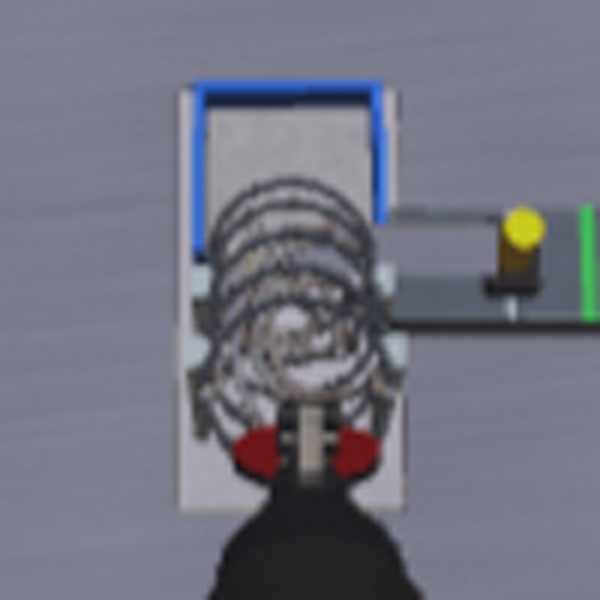

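View pics/c3.png

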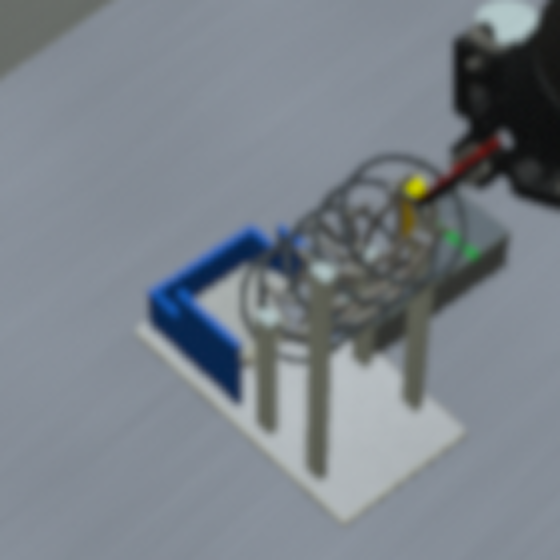

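```bash
python3 - <<'E'
from h import *
o=observe();Rt=R.from_quat(o["ee_rot"]).as_matrix()
t=cv2.imread("pics/t3f.png")
h=cv2.cvtColor(t,cv2.COLOR_BGR2HSV)
m=((h[...,0]<8)|(h[...,0]>172))&(h[...,1]>120)&(h[...,2]>50);m[:220]=0;m[245:]=0;m[:,:270]=0;m[:,310:]=0
p=np.argwhere(m)[:,::-1];print(p.min(0),p.max(0),p.mean(0),len(p))
# subpixel edges on rows via redness
red=t[...,2].astype(int)-t[...,1]
for r in range(228,242): print(r,red[r,276:308].tolist())
c=o["tool_pos"]+Rt[:,2]*.011-Rt[:,1]*.004
print("lid pred",proj("top",c),[proj("top",c+s*.033*Rt[:,0]) for s in(-1,1)])
M=np.array([.4685,-.0195,.277]);z=-toolR(-6.5,30).as_matrix()[:,2]
print("axis pt",proj("top",M+z*.088))
E
```

```text
[279 231] [302 239] [290.5196 234.8922] 102
228 [2, 1, -2, 1, 2, 4, 0, 4, 1, 2, 2, 0, 1, 3, 6, 6, 5, 5, 1, 1, 1, 2, 0, -2, -1, 2, 2, -1, -3, 2, 2, 5]
229 [1, 2, 0, -3, -1, 2, 6, 3, 2, 2, 1, 0, 1, 2, 5, 5, 5, 4, 1, 0, 1, 0, -4, 1, 1, 2, 1, -1, -1, 3, 3, 4]
230 [1, 2, 2, 2, 0, 0, 8, 9, 29, 27, 17, 0, 0, 1, 6, 6, 5, 4, 0, 1, 10, 17, 9, 3, 2, 2, 0, -4, 2, 3, 3, 4]
231 [-2, 1, 2, 2, 4, 32, 45, 51, 69, 66, 29, 0, 0, 1, 6, 7, 6, 5, -1, 2, 23, 59, 53, 31, 31, 15, -4, -3, 3, 2, 2, 3]
232 [-2, -2, 3, 19, 34, 72, 85, 86, 85, 77, 12, 5, 3, 4, 6, 6, 7, 6, 3, 9, 52, 85, 85, 85, 78, 53, 23, -1, 3, 2, 2, 2]
233 [1, -3, 5, 54, 84, 84, 85, 85, 85, 75, 1, 4, 3, 4, 7, 7, 7, 6, 2, 7, 46, 85, 85, 85, 85, 83, 64, 27, 2, 2, 2, 3]
234 [2, 1, 19, 85, 85, 85, 86, 84, 85, 78, 18, 1, 1, 2, 7, 7, 7, 5, 1, 6, 39, 86, 85, 86, 86, 85, 79, 44, 2, 2, 3, 3]
235 [3, 3, 16, 76, 85, 85, 86, 84, 86, 79, 30, 0, 0, 2, 8, 6, 6, 4, 1, 16, 55, 86, 87, 85, 86, 85, 75, 29, 2, 2, 3, 3]
236 [2, 2, 4, 49, 81, 85, 85, 85, 85, 83, 52, 2, 1, 3, 7, 6, 6, 5, 5, 42, 77, 86, 85, 86, 86, 83, 46, 8, 1, 2, 2, 4]
237 [2, 3, 2, 16, 48, 72, 89, 87, 85, 82, 47, 2, 0, 2, 7, 7, 6, 4, 4, 34, 86, 86, 91, 93, 89, 55, 9, 2, 2, 2, 2, 3]
238 [1, 2, 2, 1, 10, 32, 54, 58, 80, 71, 14, -1, 0, 1, 5, 4, 5, 3, -1, 11, 66, 83, 68, 58, 49, 15, 1, 2, 2, 2, 2, 3]
239 [2, 2, 3, 2, 1, 1, 8, 13, 39, 33, 0, 0, 0, 1, 3, 3, 3, 2, -1, 3, 23, 41, 23, 8, 1, 2, 2, 2, 3, 3, 3, 2]
240 [3, 2, 2, 1, 2, 2, 2, 1, 1, -1, 0, 0, 0, 1, 1, 2, 1, 2, 0, 0, 0, 0, 1, 1, 1, 3, 2, 1, 2, 3, 2, 1]
241 [1, 2, 2, 2, 3, 2, 2, 2, 2, -1, 0, -1, 0, 0, 0, 1, 0, 1, 0, 0, 0, 0, 1, 1, 2, 2, 3, 2, 2, 2, 3, 4]
lid pred [290.1151 234.8626] [array([277.7195, 234.9301]), array([302.5129, 234.795 ])]
axis pt [290.1743 236.3299]
```

```bash
python3 - <<'E'
from h import *
t=cv2.imread("pics/top0.png");g=cv2.cvtColor(t,cv2.COLOR_BGR2GRAY).astype(int)
for r in (176,180,236,240,242,243): print(r,g[r,266:276].tolist(),g[r,302:312].tolist())
print("blue cols",[t[r,268:312,0].tolist() for r in(185,)])
for c in (270,280,290,300): print(c,g[240:250,c].tolist(),g[170:178,c].tolist())
print("ring rows",[(r,g[r,270:310].tolist()) for r in (226,230,234)])
print("ring cols",[(c,g[228:245,c].tolist()) for c in (282,286,290,294,298)])
E
```

```text
176 [118, 117, 115, 110, 162, 158, 123, 88, 44, 35] [99, 121, 161, 156, 103, 123, 123, 123, 122, 121]
180 [118, 118, 116, 109, 161, 156, 122, 95, 111, 149] [82, 109, 161, 157, 121, 122, 122, 121, 121, 121]
236 [122, 122, 120, 115, 159, 161, 162, 161, 159, 159] [160, 159, 159, 161, 154, 101, 118, 119, 118, 118]
240 [123, 123, 121, 115, 160, 161, 160, 160, 159, 159] [157, 157, 158, 159, 155, 120, 117, 118, 117, 118]
242 [121, 121, 119, 115, 160, 160, 158, 158, 158, 159] [158, 157, 157, 158, 154, 115, 117, 118, 117, 117]
243 [123, 122, 119, 115, 162, 160, 158, 158, 158, 160] [159, 157, 157, 158, 156, 121, 118, 118, 118, 118]
blue cols [[130, 119, 170, 174, 195, 193, 132, 154, 155, 157, 156, 152, 153, 154, 153, 152, 154, 154, 152, 152, 154, 156, 159, 158, 159, 157, 155, 154, 154, 156, 157, 157, 156, 140, 113, 200, 187, 167, 123, 133, 133, 133, 133, 132]]
270 [160, 160, 160, 162, 153, 134, 123, 124, 125, 123] [121, 121, 122, 121, 116, 144, 162, 163]
280 [159, 158, 159, 161, 150, 130, 122, 123, 120, 121] [121, 121, 119, 107, 84, 55, 34, 47]
290 [134, 157, 156, 155, 139, 124, 121, 120, 121,
[... 487 characters left out ...]
 62, 86, 155, 156, 94, 115, 116]), (234, [160, 161, 159, 151, 152, 159, 137, 71, 66, 94, 132, 158, 150, 158, 159, 157, 157, 156, 142, 150, 159, 160, 159, 159, 160, 157, 149, 156, 122, 110, 71, 94, 138, 153, 162, 162, 155, 99, 115, 116])]
ring cols [(282, [112, 94, 97, 105, 119, 132, 150, 161, 113, 72, 127, 157, 159, 156, 158, 159, 149]), (286, [164, 162, 161, 119, 71, 128, 157, 158, 158, 120, 73, 123, 154, 156, 155, 155, 144]), (290, [96, 123, 135, 117, 103, 140, 159, 159, 160, 126, 75, 75, 134, 157, 156, 155, 139]), (294, [108, 81, 91, 77, 74, 135, 160, 160, 134, 84, 84, 135, 155, 154, 156, 156, 138]), (298, [126, 82, 85, 138, 162, 162, 122, 70, 77, 134, 158, 158, 158, 156, 156, 156, 138])]
```

```bash
python3 - <<'E'
from h import *
Rm=toolR(-6.5,30).as_matrix();z=-Rm[:,2];x=-Rm[:,1];l=-Rm[:,0]
def fit(n,pts,P):
    q=[]
    for uv in pts:
        o,d=ray(n,uv);X=o+d*((P-o)@z)/(d@z);q.append([(X-P)@l,(X-P)@x])
    q=np.array(q);A=np.c_[2*q,np.ones(len(q))];s=np.linalg.lstsq(A,(q**2).sum(1),rcond=None)[0]
    r=np.sqrt(s[2]+s[0]**2+s[1]**2);print(n,"l,x offs",s[:2],"r",r,"res",np.hypot(*(q-s[:2]).T)-r)
P=np.array([.4708,-.0198,.2731])
T=[(282,237),(286,238),(290,238.5),(294,237.5),(298,235.3),(273.6,230),(302.4,230),(277.5,234),(300.1,234)]
fit("top",T,P)
S=np.array([(405,42),(350,58),(310,90),(460,50),(520,85),(560,140),(580,195),(582,250),(565,300)],float)/10+[268,165]-.45
fit("side",S,P)
C=np.array([.5737,-.031,0]);print("axis l=0 vs P:",(C-P)@l)
E
```

```text
top l,x offs [0.0032 0.0037] r 0.04607558607658889 res [-0.0004 -0.0006  0.0007  0.0003 -0.0001  0.001  -0.0009 -0.0009  0.0009]
side l,x offs [-0.0012 -0.0006] r 0.04430725952708362 res [ 0.0004 -0.0002 -0.0004  0.0005  0.0003 -0.0008 -0.0005  0.0001  0.0005]
axis l=0 vs P: 0.0005206059131398397
```

```bash
python3 - <<'E'
from h import *
M=np.array([.4685,-.0195,.277]);Rt=toolR(-6.5,30);Rm=Rt.as_matrix();z=-Rm[:,2];l=-Rm[:,0];x=-Rm[:,1]
rel(M+l*.0025+x*.0005+z*.061,Rt)
E
```

```text
t 6.65 shift [-0.0195 -0.0005  0.3252] turn [ 0.0015 -0.0003  0.0006]
```

```bash
python3 -m crank '[[-0.02,0,0.15,0.001,0,0],[-0.02,0,0.28,0.001,0,0],[-0.02,0,0.325,0.0015,0,0],[-0.02,0,0.325,0.0015,0,0]]';  python3 - <<'E'
from h import *
o=observe();print(o["tool_pos"],o["contact_force"])
t=camera("top");s=camera("side")
cv2.imwrite("pics/t4f.png",t);cv2.imwrite("pics/s4f.png",s)
a=cv2.resize(t[185:245,260:320],None,fx=10,fy=10,interpolation=cv2.INTER_CUBIC)
c=cv2.resize(s[150:220,270:345],None,fx=8,fy=8,interpolation=cv2.INTER_CUBIC)
cv2.imwrite("pics/a4.png",np.clip(a*1.5,0,255));cv2.imwrite("pics/c4.png",np.clip(c*1.5,0,255))
E
```

```text
t: 7.15
tool_pos: [0.4389, -0.0132, 0.3299]
ee_rot: [-0.644, 0.72, -0.194, 0.171]
contact_force: [-0.0, -0.2, -0.4]
grip_width: 0.082
[ 0.4389 -0.0132  0.3299] [-0.0136 -0.1581 -0.415 ][ WARN:0@3.830] global loadsave.cpp:1063 imwrite_ Unsupported depth image for selected encoder is fallbacked to CV_8U.
```

View pics/a4.png

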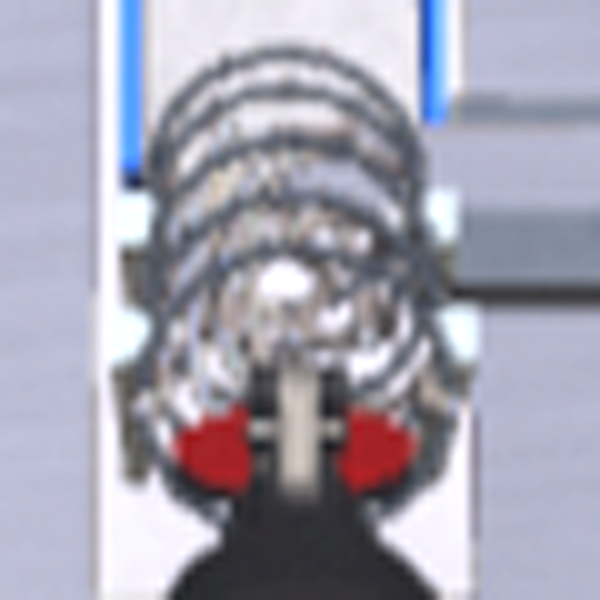

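View pics/c4.png

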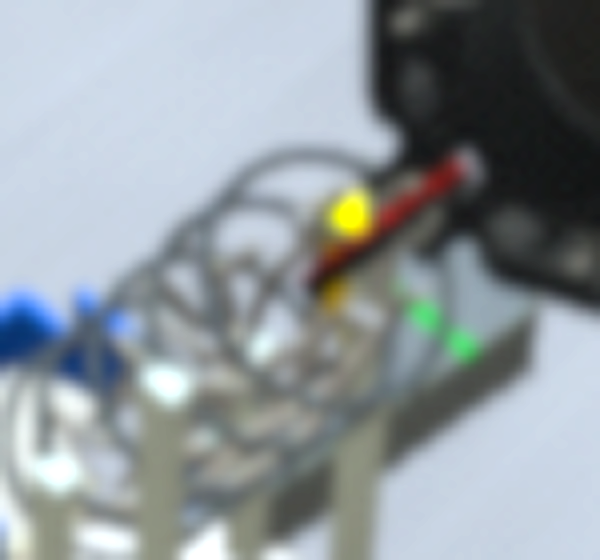

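```bash
python3 -m crank '[[0.003,0,0.08,0,0,0],[0.003,0,0.15,0,0,0],[0.003,0,0.22,0,0,0],[0.003,0,0.22,0,0,0]]';  python3 - <<'E'
from h import *
o=observe();print(o["tool_pos"],o["contact_force"],o["wrist_torque"])
M=np.array([.4685,-.0195,.277]);Rt=toolR(-6.5,30);Rm=Rt.as_matrix();z=-Rm[:,2];l=-Rm[:,0];x=-Rm[:,1]
rel(M+l*.0021+x*.0005+z*(.019),Rt)
E
```

```text
t: 7.75
tool_pos: [0.452, -0.0155, 0.3068]
ee_rot: [-0.644, 0.72, -0.194, 0.171]
contact_force: [-0.4, -1.7, -0.3]
grip_width: 0.081
[ 0.452  -0.0155  0.3068] [-0.3952 -1.6931 -0.2941] [0.1431 1.3641 0.0394]
t 7.75 shift [-0.     -0.0016  0.1272] turn [ 0.0002 -0.0005  0.0006]
```

```bash
python3 -m crank '[[0.006,0,0.04,0,0,0],[0.006,0,0.08,0,0,0],[0.006,0,0.08,0,0,0]]'; python3 -m crank '[[0,0,0.02,0,0,0],[0,0,0.045,0,0,0],[0,0,0.045,0,0,0]]';  python3 - <<'E'
from h import *
o=observe();print(o["tool_pos"],o["contact_force"],o["wrist_torque"])
M=np.array([.4685,-.0195,.277]);Rt=toolR(-6.5,30);Rm=Rt.as_matrix();z=-Rm[:,2];l=-Rm[:,0];x=-Rm[:,1]
rel(M+l*.0021+x*.0005+z*(.019),Rt)
t=camera("top");s=camera("side")
a=cv2.resize(t[185:245,260:320],None,fx=10,fy=10,interpolation=cv2.INTER_CUBIC)
c=cv2.resize(s[150:220,270:345],None,fx=8,fy=8,interpolation=cv2.INTER_CUBIC)
cv2.imwrite("pics/a5.png",cv2.convertScaleAbs(a,alpha=1.5));cv2.imwrite("pics/c5.png",cv2.convertScaleAbs(c,alpha=1.5))
E
```

```text
t: 8.12
tool_pos: [0.4567, -0.0169, 0.298]
ee_rot: [-0.644, 0.72, -0.194, 0.171]
contact_force: [0.7, 0.2, 0.6]
grip_width: 0.082
t: 8.5
tool_pos: [0.4594, -0.0172, 0.293]
ee_rot: [-0.644, 0.72, -0.193, 0.171]
contact_force: [0.0, 0.1, -0.3]
grip_width: 0.083
[ 0.4594 -0.0172  0.293 ] [ 0.0104  0.0804 -0.2647] [0.1767 1.4617 0.0064]
t 8.5 shift [-0.0072 -0.0047 -0.0038] turn [ 0.0005 -0.0008  0.0006]
```

View pics/a5.png

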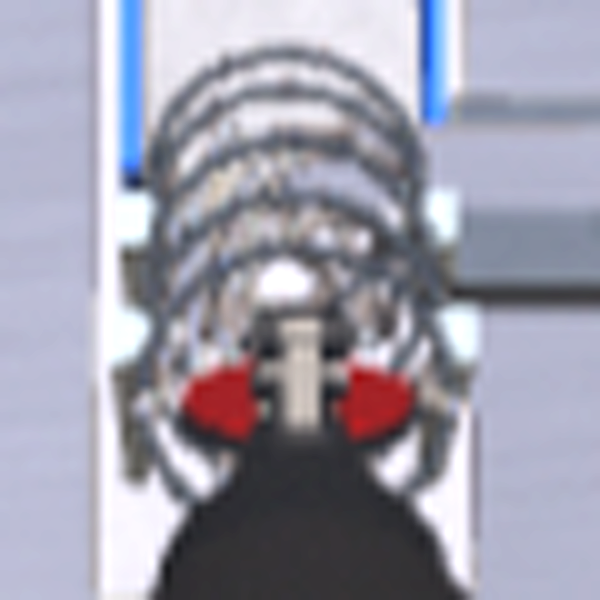

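View pics/c5.png

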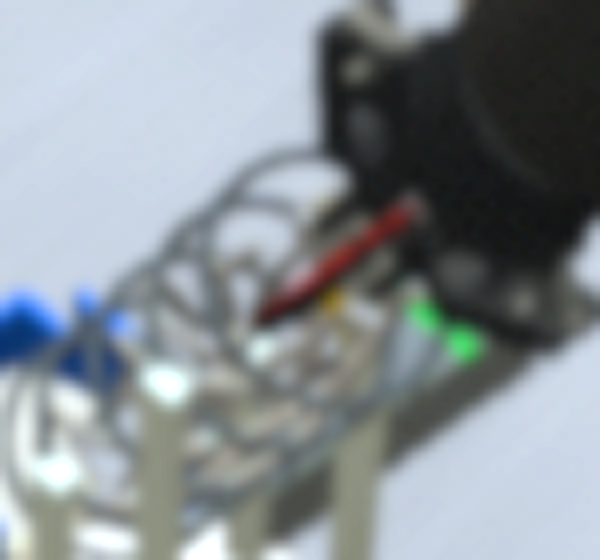

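```bash
python3 -m crank '[[0,0,0,0,0,0],[0,0,0,0,0,0],[0,0,0,0,0,0],[0,0,0,0,0,0]]' 0.4 20;  python3 - <<'E'
from h import *
o=observe();print(o["tool_pos"],o["contact_force"],o["grip_width"])
t=camera("top");s=camera("side")
a=cv2.resize(t[185:245,260:320],None,fx=10,fy=10,interpolation=cv2.INTER_CUBIC)
c=cv2.resize(s[150:220,270:345],None,fx=8,fy=8,interpolation=cv2.INTER_CUBIC)
cv2.imwrite("pics/a6.png",cv2.convertScaleAbs(a,alpha=1.5));cv2.imwrite("pics/c6.png",cv2.convertScaleAbs(c,alpha=1.5))
E
```

```text
t: 9.1
tool_pos: [0.4594, -0.0172, 0.2934]
ee_rot: [-0.644, 0.72, -0.194, 0.171]
contact_force: [0.3, -0.7, -0.7]
grip_width: 0.401
[ 0.4594 -0.0172  0.2934] [ 0.3363 -0.6969 -0.6554] 0.40074145738341105
```

View pics/a6.png

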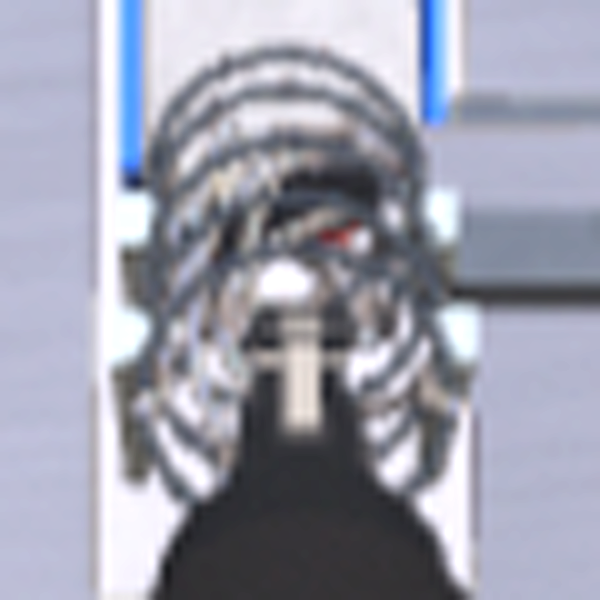

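View pics/c6.png

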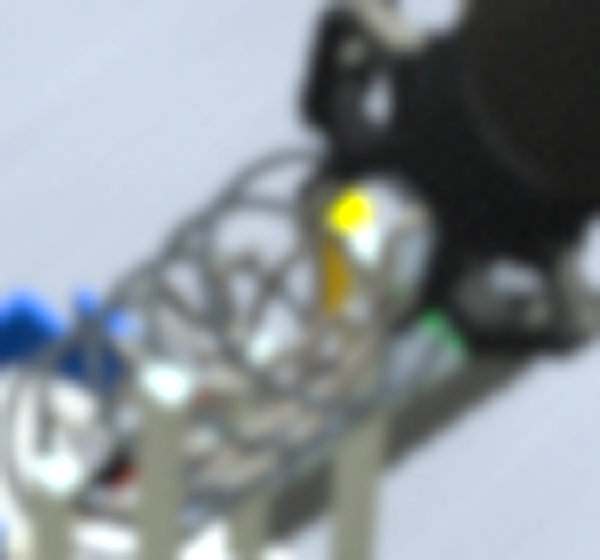

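```bash
python3 -m crank '[[0,0,-0.2,0,0,0],[0,0,-0.5,0,0,0],[0,0,-0.8,0,0,0],[0,0,-1,0,0,0]]';  python3 - <<'E'
from h import *
o=observe();print(o["tool_pos"],o["contact_force"],o["joints"])
t=camera("top");s=camera("side")
cv2.imwrite("pics/t7.png",t);cv2.imwrite("pics/s7.png",s)
for z in(.1573,.3,.4,.5): print(z,proj("top",[.5464,.2935,z]),proj("side",[.5464,.2935,z]))
E
```

```text
t: 9.7
tool_pos: [0.3994, -0.0104, 0.3992]
ee_rot: [-0.643, 0.72, -0.194, 0.172]
contact_force: [0.4, 0.5, -0.1]
grip_width: 0.403
[ 0.3994 -0.0104  0.3992] [ 0.4463  0.5282 -0.1236] [ 0.9328 -0.9364 -0.5052  0.4527 -1.7063 -0.9154]
0.1573 [186.8221 219.1024] [208.8026 265.9216]
0.3 [176.3898 209.5206] [202.7077 233.0261]
0.4 [167.5965 201.4442] [197.759  206.3176]
0.5 [157.1995 191.8948] [192.1184 175.874 ]
```

View pics/t7.png

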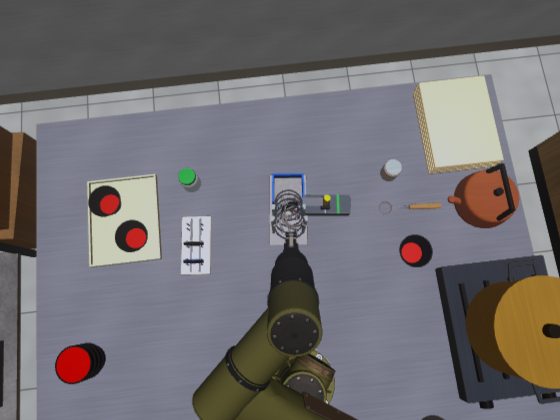

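View pics/s7.png

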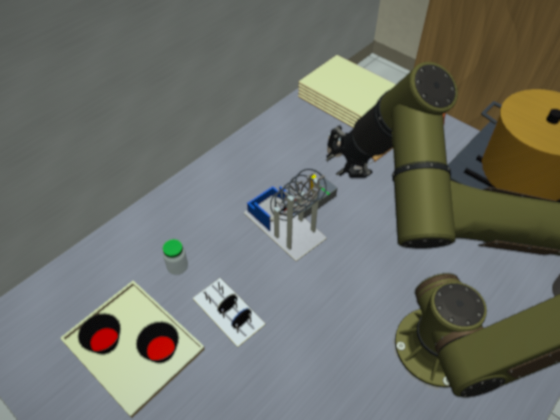

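View pics/s1.png

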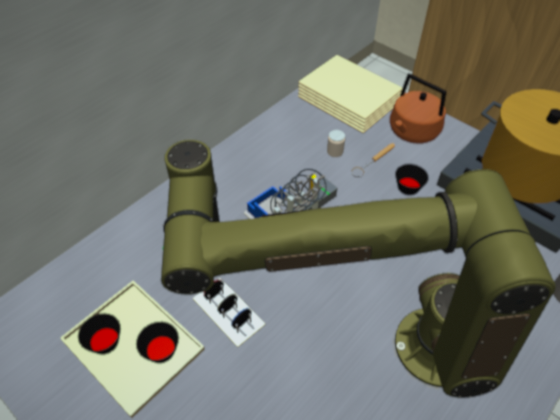

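```bash
python3 - <<'E'
from h import *
t=cv2.imread("pics/t7.png");s=cv2.imread("pics/s7.png")
a=cv2.resize(t[160:250,260:360],None,fx=6,fy=6,interpolation=cv2.INTER_CUBIC)
c=cv2.resize(s[160:260,235:345],None,fx=6,fy=6,interpolation=cv2.INTER_CUBIC)
cv2.imwrite("pics/a7.png",cv2.convertScaleAbs(a,alpha=1.5));cv2.imwrite("pics/c7.png",cv2.convertScaleAbs(c,alpha=1.5))
yt=blob(t,(25,150,120),(35,255,255),(300,180,360,220)); ys=blob(s,(25,150,120),(35,255,255),(290,160,340,210))
ct=np.argwhere(yt)[:,::-1].mean(0);cs=np.argwhere(ys)[:,::-1].mean(0)
print(tri(ct,cs),onz("top",ct,.132),onz("side",cs,.132))
Rt=toolR(-6.5,0)*R.from_euler("z",-90,degrees=True);print(Rt.as_matrix())
rel([.44,-.15,.36],Rt)
E
```

```text
(array([ 0.5685, -0.1568,  0.1277]), np.float64(0.002721426709897836)) [ 0.5687 -0.1556  0.132 ] [ 0.5647 -0.1541  0.132 ]
[[ 0.9936 -0.1132  0.    ]
 [-0.1132 -0.9936  0.    ]
 [ 0.     -0.     -1.    ]]
t 9.8 shift [ 1.1219 -0.2335  0.5219] turn [-0.1314 -0.1309 -0.4868]
```

View pics/a7.png

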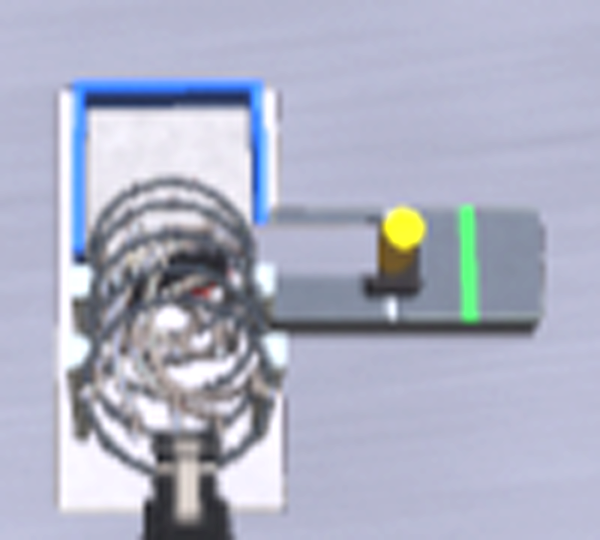

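View pics/c7.png

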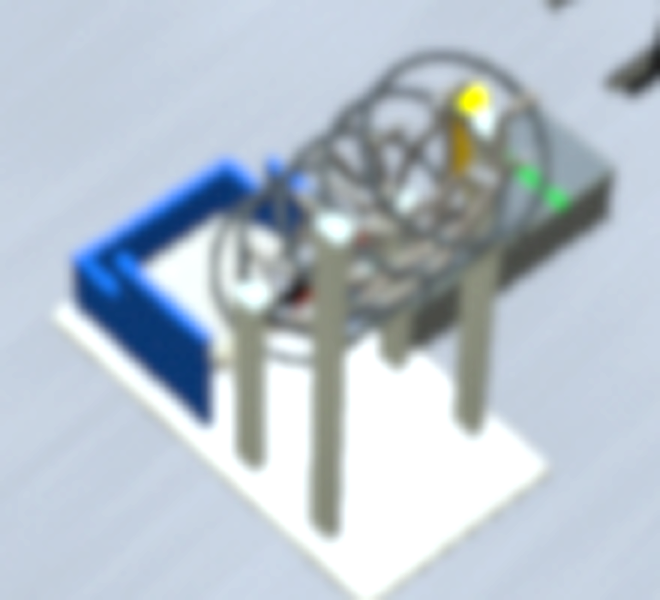

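```bash
python3 - <<'E'
from h import *
M=np.array([.4685,-.0195,.277]);Rm=toolR(-6.5,30).as_matrix();z=-Rm[:,2];l=-Rm[:,0];x=-Rm[:,1]
for d in(0,.05,.1,.15,.192,.225): print(d,(M-z*d),proj("top",M-z*d),proj("side",M-z*d))
for n,roi in(("t7",(270,185,312,225)),("s7",(268,165,335,225))):
    im=cv2.imread(f"pics/{n}.png").astype(int);r=im[...,2]-im[...,1]
    old=cv2.imread("pics/%s.png"%("top0" if n=="t7" else "side0")).astype(int)
    x0,y0,x1,y1=roi
    p=[(u,v,r[v,u]) for v in range(y0,y1) for u in range(x0,x1) if r[v,u]>25]
    print(n,p)
    d=np.abs(im-old).sum(2)[y0:y1,x0:x1];q=np.argwhere(d>60)[:,::-1]+[x0,y0];print(q.min(0),q.max(0),q.mean(0),len(q))
E
```

```text
0 [ 0.4685 -0.0195  0.277 ] [289.5481 225.1272] [310.9275 184.1605]
0.05 [ 0.4933 -0.0223  0.2337] [289.2275 219.3928] [303.8846 189.7282]
0.1 [ 0.5182 -0.0252  0.1904] [288.9292 214.0559] [297.2734 194.9545]
0.15 [ 0.543  -0.028   0.1471] [288.6509 209.0765] [291.0553 199.8701]
0.192 [ 0.5639 -0.0304  0.1107] [288.4311 205.1446] [286.111  203.7787]
0.225 [ 0.5803 -0.0322  0.0821] [288.2667 202.2031] [282.3921 206.7187]
t7 [(292, 208, np.int64(35)), (293, 208, np.int64(38)), (294, 208, np.int64(46)), (294, 209, np.int64(29))]
[278 201] [298 211] [289.6494 205.2338] 77
s7 []
[279 206] [286 213] [282.9697 208.9697] 33
```

```bash
python3 - <<'E'
from h import *
Rt=toolR(-6.5,0)*R.from_euler("z",-90,degrees=True)
o=observe();R0=R.from_quat(o["ee_rot"])
from scipy.spatial.transform import Slerp
rv=(R0.inv()*Rt).as_rotvec()/np.pi;print(rv,np.linalg.norm(rv)*180)
rel([.42,-.12,.38],Rt)
E
```

```text
[-0.1314 -0.1309 -0.4868] 93.77612876956789
t 9.8 shift [ 0.8919 -0.1497  0.2808] turn [-0.1314 -0.1309 -0.4868]
```

```bash
python3 -m crank '[[0.2,0,0,0,0,0],[0.5,-0.1,0.1,-0.013,-0.013,-0.05],[0.8,-0.1,0.2,-0.027,-0.027,-0.1],[0.9,-0.15,0.28,-0.04,-0.04,-0.15],[0.9,-0.15,0.28,-0.054,-0.054,-0.2],[0.9,-0.15,0.28,-0.068,-0.067,-0.25],[0.9,-0.15,0.28,-0.081,-0.081,-0.3],[0.9,-0.15,0.28,-0.095,-0.094,-0.35],[0.9,-0.15,0.28,-0.108,-0.108,-0.4],[0.9,-0.15,0.28,-0.122,-0.121,-0.45],[0.9,-0.15,0.28,-0.131,-0.131,-0.487],[0.9,-0.15,0.28,-0.131,-0.131,-0.487]]' 0.5;  python3 - <<'E'
from h import *
o=observe();print(o["tool_pos"],o["contact_force"],o["joints"])
Rt=toolR(-6.5,0)*R.from_euler("z",-90,degrees=True)
rel([.567,-.155,.25],Rt);rel([.567,-.155,.101],Rt)
E
```

```text
t: 11.3
tool_pos: [0.4205, -0.1208, 0.3781]
ee_rot: [0.998, -0.057, -0.001, -0.0]
contact_force: [0.0, -0.2, -0.5]
grip_width: 0.499
[ 0.4205 -0.1208  0.3781] [ 0.0311 -0.2212 -0.5285] [ 0.1848 -0.3186  0.0362 -0.0016 -1.9277  1.2716]
t 11.3 shift [1.2476 0.1457 1.0646] turn [-0.0003  0.0008 -0.0001]
t 11.3 shift [1.2507 0.1467 2.3062] turn [-0.0003  0.0008 -0.0001]
```

```bash
python3 -m crank '[[0.3,0.05,0,0,0,0],[0.7,0.1,0.1,0,0,0],[1,0.15,0.3,0,0,0],[1,0.15,0.5,0,0,0]]'; python3 -m crank '[[0.1,0,0.3,0,0,0],[0.25,0,0.6,0,0,0],[0.25,0,0.8,0,0,0],[0.25,0,0.8,0,0,0],[0.25,0,0.8,0,0,0]]'; python3 - <<'E'
from h import *
o=observe();print(o["tool_pos"],o["contact_force"],o["joints"])
Rt=toolR(-6.5,0)*R.from_euler("z",-90,degrees=True)
rel([.567,-.155,.101],Rt)
t=camera("top");s=camera("side")
a=cv2.resize(t[160:250,260:360],None,fx=6,fy=6,interpolation=cv2.INTER_CUBIC)
cv2.imwrite("pics/a8.png",cv2.convertScaleAbs(a,alpha=1.5));cv2.imwrite("pics/s8.png",s)
print(proj("top",o["tool_pos"]),proj("top",[.567,-.155,.132]))
E
```

```text
t: 11.8
tool_pos: [0.5389, -0.1529, 0.314]
ee_rot: [0.998, -0.059, -0.003, -0.001]
contact_force: [-0.6, 0.2, -0.5]
grip_width: 0.501
t: 12.42
tool_pos: [0.5684, -0.1568, 0.2194]
ee_rot: [0.998, -0.06, -0.002, -0.001]
contact_force: [1.2, 0.1, 1.1]
grip_width: 0.498
[ 0.5684 -0.1568  0.2194] [1.1768 0.1145 1.0939] [ 0.0693  0.0152  0.0386 -0.0022 -1.5976  1.3813]
t 12.425 shift [-0.0096 -0.0116  0.9871] turn [-0.0005  0.0012 -0.0021]
[330.1349 191.0473] [326.7898 198.3269]
```

View pics/a8.png

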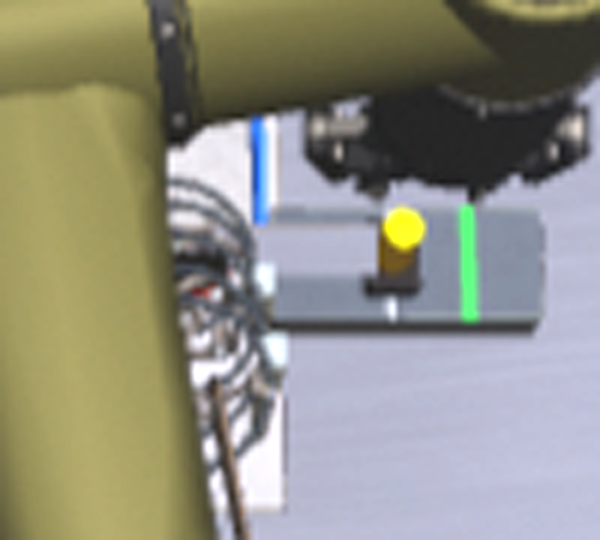

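View pics/s8.png

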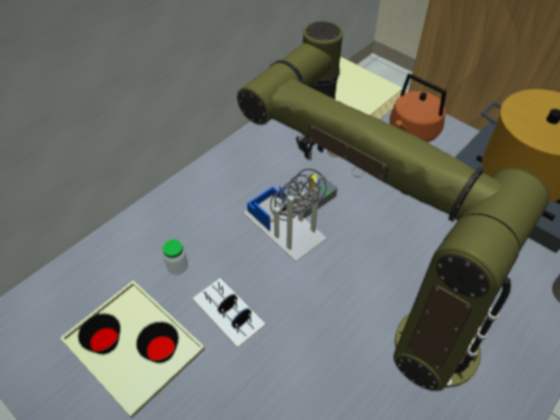

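```bash
python3 - <<'E'
from h import *
print(tri((288.,170.),(290.,72.)))
t=camera("top");cv2.imwrite("pics/t8.png",t)
E
```

```text
(array([ 0.5392, -0.0157,  0.5977]), np.float64(0.011524283050388554))
```

View pics/t8.png

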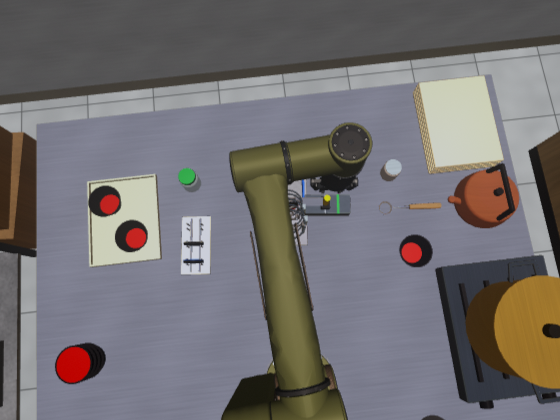

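```bash
python3 -m crank '[[-0.01,-0.01,0.25,0,0,0],[-0.01,-0.01,0.5,0,0,-0.002],[-0.01,-0.01,0.75,0,0.001,-0.002],[-0.01,-0.01,0.9,0,0.001,-0.002],[-0.01,-0.01,0.97,0,0.001,-0.002],[-0.01,-0.01,0.97,0,0.001,-0.002]]'; python3 - <<'E'
from h import *
o=observe();print(o["tool_pos"],o["contact_force"],o["joints"])
E
```

```text
t: 13.32
tool_pos: [0.5674, -0.1549, 0.1036]
ee_rot: [0.998, -0.056, 0.0, -0.001]
contact_force: [0.1, 0.7, 1.0]
grip_width: 0.499
[ 0.5674 -0.1549  0.1036] [0.0918 0.6586 1.016 ] [ 0.0732  0.0318 -0.1559 -0.0017 -1.3826  1.3851]
```

Close on the post.

```bash
python3 -m crank '[[0,0,0,0,0,0],[0,0,0,0,0,0],[0,0,0,0,0,0],[0,0,0,0,0,0]]' 0.0 30; python3 - <<'E'
from h import *
o=observe();print(o["tool_pos"],o["contact_force"],o["grip_width"]*85)
t=camera("top");cv2.imwrite("pics/t9.png",t)
s=camera("side");cv2.imwrite("pics/s9.png",s)
a=cv2.resize(t[160:250,260:360],None,fx=6,fy=6,interpolation=cv2.INTER_CUBIC)
c=cv2.resize(s[150:260,235:365],None,fx=6,fy=6,interpolation=cv2.INTER_CUBIC)
cv2.imwrite("pics/a9.png",cv2.convertScaleAbs(a,alpha=1.5));cv2.imwrite("pics/c9.png",cv2.convertScaleAbs(c[:600],alpha=1.5))
E
```

```text
t: 13.82
tool_pos: [0.5681, -0.1553, 0.1051]
ee_rot: [0.998, -0.056, 0.001, -0.0]
contact_force: [-0.7, -1.9, 6.2]
grip_width: 0.246
[ 0.5681 -0.1553  0.1051] [-0.6598 -1.8549  6.1939] 20.92447505402602
```

View pics/a9.png

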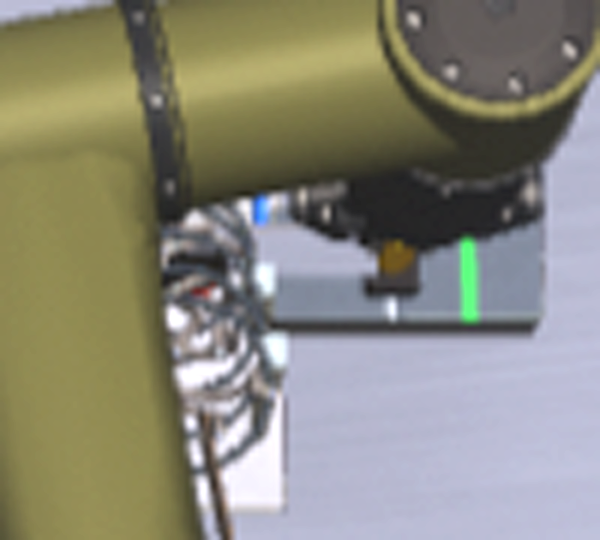

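View pics/c9.png

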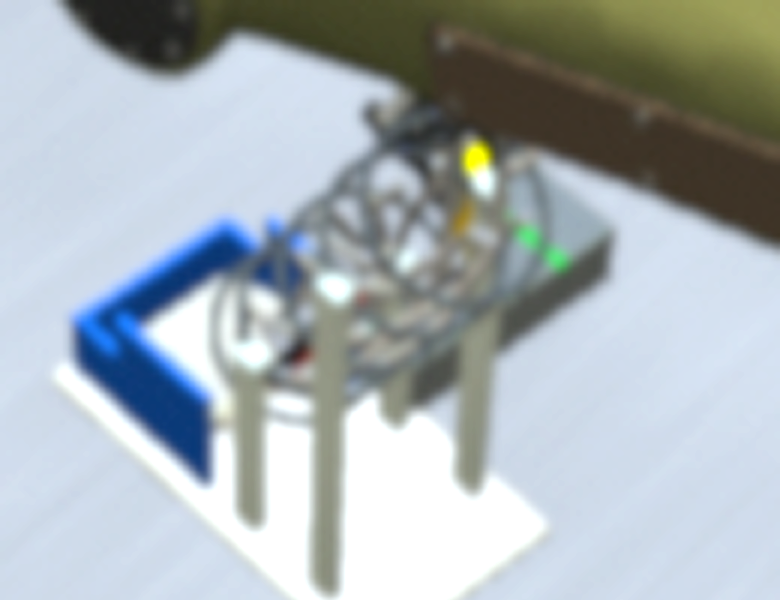

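```bash
python3 -m crank '[[0,0.06,0,0,0,0],[0,0.14,0,0,0,0],[0,0.22,0,0,0,0],[0,0.3,0,0,0,0],[0,0.36,0,0,0,0],[0,0.375,0,0,0,0],[0,0.375,0,0,0,0]]'; python3 - <<'E'
from h import *
o=observe();l=np.array([.1132,.9936,0]);print(o["tool_pos"],(o["tool_pos"]-[.5681,-.1553,.1051])@l,o["contact_force"],o["grip_width"]*85)
t=camera("top");cv2.imwrite("pics/t10.png",t)
a=cv2.resize(t[160:250,260:360],None,fx=6,fy=6,interpolation=cv2.INTER_CUBIC)
cv2.imwrite("pics/a10.png",cv2.convertScaleAbs(a,alpha=1.5))
E
```

```text
t: 14.8
tool_pos: [0.5631, -0.1997, 0.1051]
ee_rot: [0.998, -0.056, 0.001, -0.001]
contact_force: [-1.1, 6.8, 4.2]
grip_width: 0.249
[ 0.5631 -0.1997  0.1051] -0.04467253602280571 [-1.1129  6.7654  4.2388] 21.171982099016883
```

View pics/a10.png

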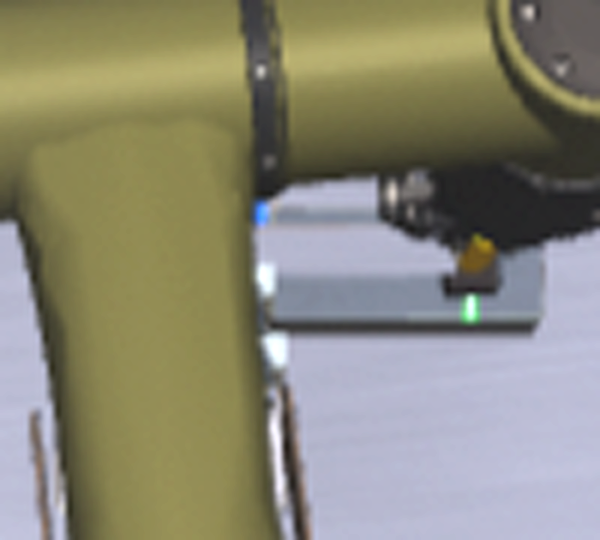

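```bash
python3 -m crank '[[0,0,0,0,0,0],[0,0,0,0,0,0],[0,0,0,0,0,0],[0,-0.06,0,0,0,0],[0,-0.14,0,0,0,0],[0,-0.22,0,0,0,0],[0,-0.3,0,0,0,0],[0,-0.36,0,0,0,0],[0,-0.373,0,0,0,0],[0,-0.373,0,0,0,0]]'; python3 -m crank '[[0,0,0,0,0,0],[0,0,0,0,0,0],[0,0,0,0,0,0]]' 0.5; python3 - <<'E'
from h import *
o=observe();l=np.array([.1132,.9936,0]);print(o["tool_pos"],(o["tool_pos"]-[.5681,-.1553,.1051])@l,o["contact_force"],o["grip_width"]*85)
t=camera("top");cv2.imwrite("pics/t11.png",t)
a=cv2.resize(t[160:250,260:360],None,fx=6,fy=6,interpolation=cv2.INTER_CUBIC)
cv2.imwrite("pics/a11.png",cv2.convertScaleAbs(a,alpha=1.5))
E
```

```text
t: 16.1
tool_pos: [0.5681, -0.1554, 0.1051]
ee_rot: [0.998, -0.056, 0.001, -0.001]
contact_force: [-0.0, 0.5, 3.3]
grip_width: 0.246
t: 16.48
tool_pos: [0.568, -0.1555, 0.1049]
ee_rot: [0.998, -0.056, 0.001, -0.001]
contact_force: [-0.4, -0.6, -0.5]
grip_width: 0.5
[ 0.568  -0.1555  0.1049] -0.00020703828052800693 [-0.3845 -0.6019 -0.5076] 42.510301133586495
```

View pics/a11.png

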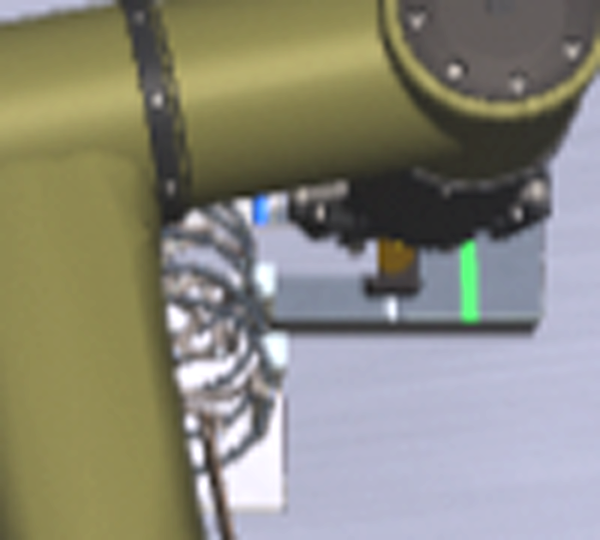

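```bash
python3 -m crank '[[0,0,-0.15,0,0,0],[0,0,-0.4,0,0,0],[0,0,-0.7,0,0,0],[0,0,-1,0,0,0],[0,0,-1,0,0,0]]'; python3 -m crank '[[0,0.1,-0.3,0,0,0],[0,0.3,-0.7,0,0,0],[-0.2,0.5,-1,0,0,0],[-0.5,0.8,-1,0,0,0],[-0.8,1,-1,0,0,0],[-1,1,-1,0,0,0]]';  python3 - <<'E'
from h import *
o=observe();print(o["tool_pos"],o["contact_force"],o["joints"])
t=camera("top");cv2.imwrite("pics/t12.png",t)
s=camera("side");cv2.imwrite("pics/s12.png",s)
a=cv2.resize(t[160:250,260:360],None,fx=6,fy=6,interpolation=cv2.INTER_CUBIC)
c=cv2.resize(s[150:250,235:365],None,fx=6,fy=6,interpolation=cv2.INTER_CUBIC)
cv2.imwrite("pics/a12.png",cv2.convertScaleAbs(a,alpha=1.5));cv2.imwrite("pics/c12.png",cv2.convertScaleAbs(c,alpha=1.5))
E
```

```text
t: 17.15
tool_pos: [0.569, -0.1562, 0.2305]
ee_rot: [0.998, -0.056, 0.005, -0.001]
contact_force: [-0.5, 0.2, -0.7]
grip_width: 0.502
t: 17.9
tool_pos: [0.4332, -0.2632, 0.3496]
ee_rot: [0.998, -0.058, 0.005, -0.0]
contact_force: [0.1, 0.5, -0.4]
grip_width: 0.498
[ 0.4332 -0.2632  0.3496] [ 0.0651  0.459  -0.3681] [-0.1493 -0.1692  0.1039 -0.002  -1.8331  1.6042]
```

View pics/a12.png

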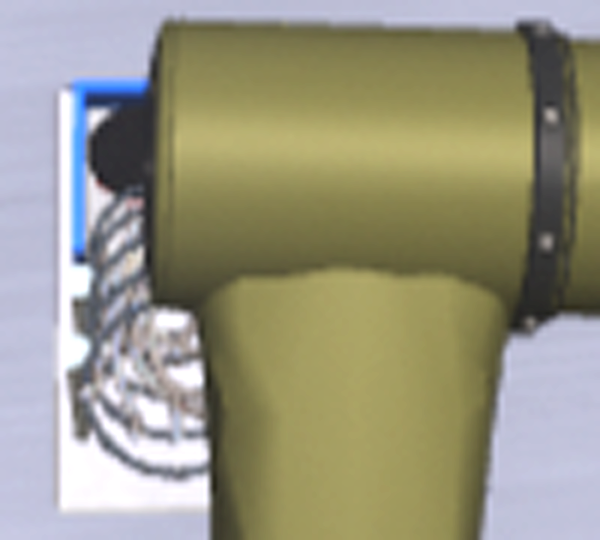

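View pics/c12.png

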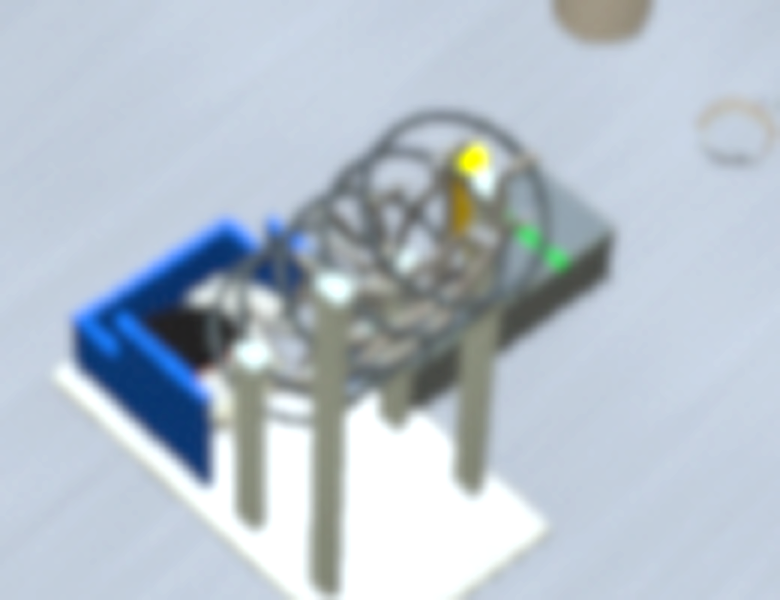

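View pics/t12.png

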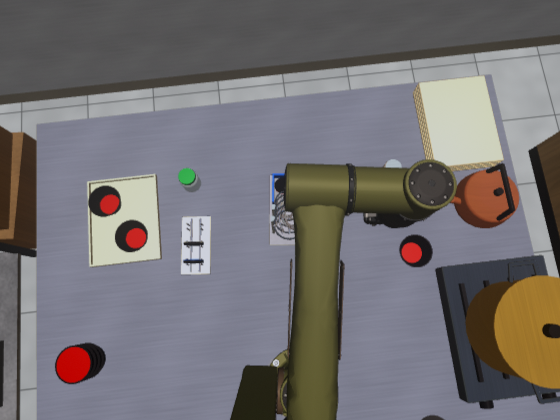

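```bash
python3 -m crank '[[-0.2,0.1,0,0,0,0],[-0.5,0.3,0,0,0,0],[-0.8,0.5,0,0,0,0],[-0.9,0.6,0,0,0,0],[-0.9,0.6,0,0,0,0]]';  python3 - <<'E'
from h import *
o=observe();print(o["tool_pos"],o["contact_force"])
t=camera("top");cv2.imwrite("pics/t13.png",t)
b=np.zeros((600,800,3),np.uint8)
a=cv2.resize(t[160:250,260:345],None,fx=6,fy=6,interpolation=cv2.INTER_CUBIC)
cv2.imwrite("pics/a13.png",cv2.convertScaleAbs(a,alpha=1.5))
e=cv2.absdiff(t,cv2.imread("pics/top0.png"));print([e[y0:y1,x0:x1].max() for x0,y0,x1,y1 in((85,180,160,268),(172,160,205,205),(382,155,402,185))])
E
```

```text
t: 18.62
tool_pos: [0.3175, -0.3221, 0.3495]
ee_rot: [0.998, -0.058, 0.007, -0.0]
contact_force: [0.1, -0.2, 0.3]
grip_width: 0.5
[ 0.3175 -0.3221  0.3495] [ 0.0951 -0.2344  0.325 ]
[np.uint8(12), np.uint8(11), np.uint8(11)]
```

View pics/a13.png

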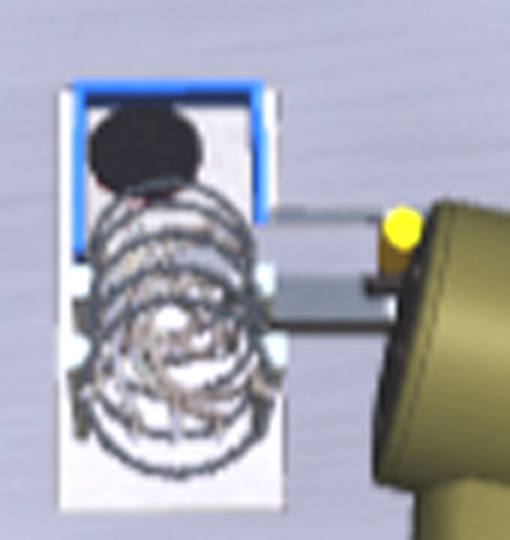

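View pics/t13.png

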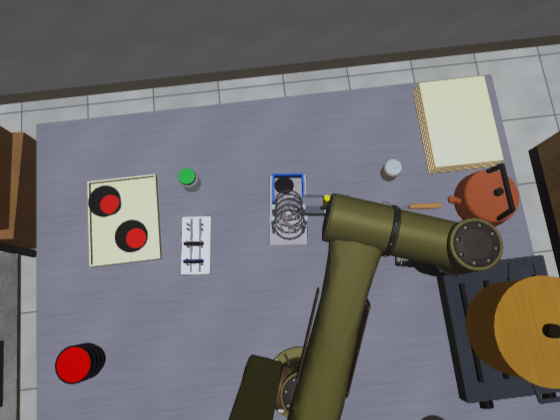

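```bash
python3 - <<'E'
from h import *
t=camera("top");s=camera("side");print(np.abs(t[160:195,265:312].astype(int)-cv2.imread("pics/t13.png")[160:195,265:312]).max(),observe()["joint_vel"])
print(sign_off())
E
```

```text
3 [ 0.0061  0.0001 -0.0021  0.0019 -0.0033  0.0027]
the job is handed in; nothing more can be done
None
```

The job is done and handed in at about 18.7 s: the red-lined lid lies flat, black side up, against the end wall of the blue catch tray, slightly left of its middle.

- **Lid and chute:** I took the lid from the rack and let it go about 8 mm above the mouth, red face up and away from the robot. It slid down onto the closed gate and lay still there. Contact forces stayed within a few newtons.
- **Gate:** I drew the handle 44.7 mm, and the picture showed the white line on the green mark. I held it there for about half a second and brought it back. It is home again.
- **Last checks:** The lid was unmoved between the last two pictures and the robot was clear of everything. The other two lids still stand in the rack. The two left bowls, the jar and the salt pot match the first picture.
- **Not fully confirmed:** The arm hid the right-hand bowl and part of the ladle in the last top picture. The gripper only passed about 0.35 m above that area.
- **Disagreement:** The two cameras differed by 2 to 4 mm on most points. I averaged them and set the lid over the mouth by its picture against the chute's top ring.

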